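# Snap the grease coupler onto the slip roll's tilted nipple and hold it home

### The arm

A 6-joint arm with a two-finger parallel gripper is mounted at the origin on the work surface. World frame = base frame: x ahead of the robot, y to its left, z up, the work surface at z = 0. Lengths are in mm, angles in rad, forces in N, time in s.
With the tool pointing down it reaches from about 300 to 775 mm from the base axis. Payload 14.6 kg.
Tool frame: the origin (TCP) lies at the very end of the fingers, on their centre line; the grasp point (between the pads) lies 19 mm behind it; z points along the fingers, y is the line along which they close (so a half turn about z gives the same grasp; the last joint's range is limited). The gripper opens to 85 mm and grips with 20 to 120 N. Pads are 22 mm wide; open, the fingers measure 114 mm over their backs; the gripper's body (76 mm by 85 mm) begins 54 mm behind the grasp point. The pads swing forward as they close: fully open they stand 13 mm farther back than shut.
Start: joints at [-0.067, 0.3, 1.521, -0, 1.321, -0.067], TCP at [549.99, -0.002, 231.281] pointing down, gripper open.
Joint ranges: [-3.03, 3.03], [-0.79, 2.21], [0.23, 2.52], [-1.04, 4.18], [0, 3.07], [-2.55, 2.55]. Speed limits (rad/s): [2.22, 2.22, 2.57, 3.14, 3.14, 3.14].

### API

Orientations are given as a unit quaternion [x, y, z, w].
In Python, from bench import * gives the robot as it stands. The module is installed in compiled form; this text tells all that it offers.
- The arm moves only by the tool drive_tool, never from a script. Its argument "steps" is a list of rows, each a list of 7 numbers: the shift along the tool's x, y, z in mm, then the turn, a rotation vector about the tool's x, y, z in degrees, then the opening, from 0 (shut) to 1 (fully open). A call has 1 to 20 rows; each row is the pose to reach, as a shift and turn from the pose commanded when the call began, along the tool's axes at that moment; what a row does not reach only later rows make up. A row lasts 1/10 s, in which the tool goes at most 50 mm and 8.59 degrees, less where a joint would pass 70% of its speed; a pose out of reach is approached as far as the arm can. A call with a gripper value outside its range is refused whole. The fingers move at their own pace and stop on an object; "force" is the grip in N (left out, the last holds). Time passes only in rows, so rows that repeat a pose let the fingers close. It gives the time, the measured TCP pose, the force, the opening and the grip force at its end, in the units of the state.
- observe(): the state, without advancing time (a new reading comes with each control period).
- snapshot(name): name is "scene" or "side" or "wrist"; returns (picture, depth): 400x640x3 uint8, red, green, blue; 400x640 float32, mm along the optical axis (not along the pixel's ray), 0 where there is no reading.
- camera_model(name): a dict with "camera_matrix" (3x3 intrinsics, pixels), "dist_coeffs" ([k1, k2, p1, p2, k3] as OpenCV has them; the pictures are not rectified), "extrinsics" (4x4, takes a point from camera to world coordinates). Camera axes: x right, y down, z forward; pixel columns grow to the right and rows downward; lengths in mm; the calibration is good to about 2 mm. A picture is of the moment at which its call begins: read the wrist's pose just before it. camera_model takes no time and is no camera call; for the wrist camera it gives the pose at the moment of the call.
- finish_job(): hands the job in; it is judged then, once.
The state is a dict: "time": time; "qpos": joint angles; "joint_velocities": joint speeds; "joint_torque": joint torques, N m; "position": TCP position; "tool_rot": TCP orientation; "contact_force": force on the tool from outside, world axes, zero at the start; "wrist_torque": the same for the moment, N m; "gripper_width": finger opening in mm; "gripper_force": force on a finger pad.
Only numpy, scipy, OpenCV 4.12 (cv2) and the standard library are available. Lean on these libraries where they do the work, as an engineer would, in place of code of your own. Each camera call takes 0.05 s, during which the arm holds its last target. There are 200 camera calls.

### The job

Grease the slip roll: take the grease coupler that stands on the bench, bring it squarely over the tilted grease nipple on one end of the machine and press it along the nipple's axis until its jaws snap behind the nipple's head and the coupler is fully home. Finish while still gripping the coupler and holding it fully home against the nipple's valve spring: do not let go. Leave the other things on the bench where they are.

Things in the scene. Friction and masses are not known exactly. Their poses are not given: they have to be found in the camera images.
- coupler_grip (a point): Centre of the grip of the grease coupler, a loose tool (0.22 to 0.42 kg, 115 mm tall) standing upright on its open mouth. z: along its axis, away from the mouth; x, y: square to the grip's flats. Grip: bright square bar 30 x 30 mm, 70 mm long (35 mm each way along z), small round cap on top (24 mm wide, 8 mm high); below it a dark round head 44 mm wide, 37 mm high.
- coupler_mouth (a point): Centre of the coupler's open mouth, in the plane of its lower rim, 72.5 mm below coupler_grip along the coupler's axis; same axes. The bore is 26 mm wide and 30 mm deep; its flat floor presses the nipple's valve pin. Two spring jaws stand in it, 5.5 mm in from the mouth, on the y sides, 17.4 mm apart at rest.
- nipple: Fixed steel grease nipple on one end frame of the slip roll, leaning 0.44 rad (25 deg) from vertical, towards the robot (give or take 50 deg). Origin: centre of its foot, 130 mm above the bench; z: outward on its axis. Along z: flange 34 mm wide, 0 to 8 mm; neck 13 mm wide; ball head 22 mm wide, centre at 25 mm. Coupler fully home: mouth rim on the flange (mouth at z = 8 mm), axes in line.
- nipple_tip (a point): Top of the nipple's ball head, on its axis 36 mm from nipple's origin; same axes. The 6 mm wide valve pin stands 9.5 mm out of it. The machine is a three-roll sheet bender 340 mm long (along its y), 150 mm deep, 100 mm high; the cap on its other end carries only an upright hexagonal screw plug, 28 mm wide.
- valve (a joint): How far the nipple's valve pin is pressed in along the axis (m): 0 free, about 0.0075 with the coupler fully home. Spring: 3 N at the start, 10 N fully home; unless held down, the coupler is lifted 4 mm or more. The pin is first touched with the mouth at z = 15.5 mm on the nipple.
- jaw_a (a joint): How far one jaw of the coupler is spread (m): 0 at rest, about 0.002 as it passes over the nipple's ball head (mouth at z = 27 to 12 mm on the nipple; 6 to 10 N of push at first, then it pulls itself on), 0 again once snapped behind the head.
- jaw_b (a joint): The same for the opposite jaw.
- can: closed plain metal can, 48 mm wide, 110 mm tall; stands at one of the two spots where the coupler may stand; origin under its centre. Leave alone
- spanner: spanner lying on the bench, 180 mm long; leave alone
- hammer: hammer lying on the bench, 260 mm long; leave alone
- screwdriver: screwdriver lying on the bench, 200 mm long; leave alone
- collar: plain metal ring lying flat, 80 mm outside, 60 mm inside, 30 mm high; leave alone
- tin: open tin, 80 mm wide, 70 mm tall; leave alone
- shell: bent half-round sheet metal shell standing on edge, radius 60 mm, 120 mm tall; origin on its axis, at its foot; leave alone
Mind the look-alikes: they are no part of the job. What is shaped like the part that bears coupler_grip but yellow is not meant.

How it is judged (in metres and radians):
On the way:
1. the coupler is lifted clear of the bench in the gripper (height (world z) of coupler_mouth above 0.02 m and contact force between the fingers and coupler above 1 N), for 0.2 s.
At the end, for the whole second after the job is handed in: The coupler sits on the nipple in line with it (within 0.1 rad and 4 mm of its axis), its mouth within 2.5 mm of the flange, both jaws closed behind the head (spread under 1.3 mm), the valve pin held in by more than 5.5 mm, and the gripper's fingers still hold the coupler, which is at rest (z of coupler_mouth in the frame of nipple between 0.005 and 0.0105 m and x of coupler_mouth in the frame of nipple between -0.004 and 0.004 m and y of coupler_mouth in the frame of nipple between -0.004 and 0.004 m and angle between the z axis of coupler_mouth and the z axis of nipple, either way round below 0.1 rad and angle between coupler_mouth's own z axis and vertical below 0.6 rad and value of joint valve above 0.0055 m and value of joint each of jaw_a, jaw_b below 0.0013 m and contact force between the fingers and coupler above 2 N and linear speed of coupler below 0.02 m/s); the arm keeps its last pose, push and grip.
It fails at once if another thing on the bench is shoved more than 40 mm or knocked over (distance of any of can, spanner, hammer, screwdriver, collar, tin, shell from where it was at the start of the episode above 0.04 m or angle between any of can, tin, shell's own z axis and vertical above 0.6 rad).
It also fails if it takes over 48 s, if anything falls off the work surface, if the arm or the gripper's body presses on something with over 40 N, if the wrist force passes 120 N, or if a joint passes its speed limit or range.

## Working session

There is one attempt and no reset: what is moved stays moved. The work goes in short steps, Python scripts to look and compute and a tool call to move; the robot and the scene stay as the last step left them, time stands still between calls to the robot, and variables do not carry over. Pictures are saved under pics/ and viewed, at most 10 in all, crops included, and the job is handed in when it is done.

Besides the shell and the picture viewer there is one more tool, called after "Request:" by a JSON object that holds its "api" and its "payload", one argument or row to a line. drive_tool: Moves the arm, as the interface text tells. Its arguments: {"type":"object","properties":{"steps":{"type":"array"},"force":{"type":"number"}},"required":["steps"]}

```bash
mkdir -p pics
cat > h.py <<'E'
import numpy as np, cv2
from bench import *
from scipy.spatial.transform import Rotation as R
def snap(n,f):
    cm=camera_model(n); p,d=snapshot(n)
    np.savez(f+'.npz',p=p,d=d,K=cm["camera_matrix"],D=np.array(cm["dist_coeffs"],float),T=cm["extrinsics"])
    cv2.imwrite('pics/'+f+'.png',p[:,:,::-1]); 
class V:
    def __init__(s,f):
        z=np.load(f+'.npz'); s.p,s.d,s.K,s.D,s.T=[z[k] for k in ('p','d','K','D','T')]
        v,u=np.mgrid[:400,:640]; n=cv2.undistortPoints(np.stack([u,v],-1).reshape(-1,1,2).astype(float),s.K,s.D).reshape(400,640,2)
        c=np.dstack([n[...,0]*s.d,n[...,1]*s.d,s.d]); s.w=c@s.T[:3,:3].T+s.T[:3,3]; s.w[s.d==0]=np.nan
    def proj(s,P):
        Ti=np.linalg.inv(s.T); return cv2.projectPoints(np.atleast_2d(np.array(P,float)),cv2.Rodrigues(Ti[:3,:3])[0],Ti[:3,3],s.K,s.D)[0].reshape(-1,2)
E
python3 - <<'E'
from h import *
for n in ("scene","side","wrist"): snap(n,n+"0")
a=[cv2.imread(f'pics/{n}0.png') for n in ("scene","side")]
print(observe())
E
```

```text
{'time': 0.15, 'qpos': array([-6.66215458e-02,  3.00373545e-01,  1.52142344e+00,  2.00912856e-06,
        1.32069544e+00, -6.66464778e-02]), 'joint_velocities': array([-0.00046429, -0.00169254, -0.00242204,  0.0003771 ,  0.00166046,
        0.00099597]), 'joint_torque': array([ 1.15317634e-03, -5.43663168e+01, -3.61884356e+01, -9.07762978e-05,
        3.16729136e-03,  4.75633647e-05]), 'position': array([ 5.49829160e+02, -2.90752606e-03,  2.30841521e+02]), 'tool_rot': array([ 7.07098071e-01,  7.07115348e-01, -2.95494807e-04, -3.39231228e-04]), 'contact_force': array([ 0.16192379, -0.28290641,  0.31568529]), 'wrist_torque': array([ 0.01780657, -0.02036156, -0.00648873]), 'gripper_force': 0.0, 'gripper_width': 85.65058024410432}
```

View pics/scene0.png

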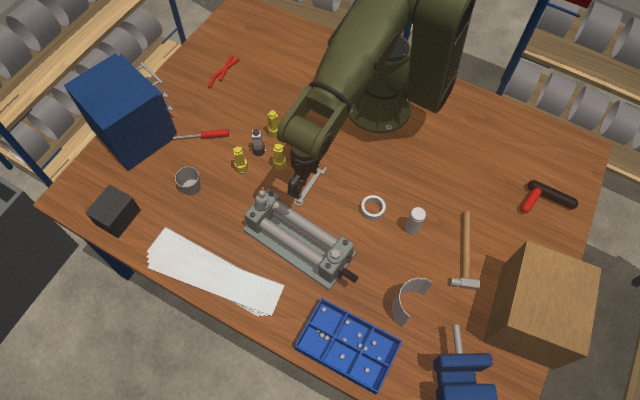

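View pics/side0.png

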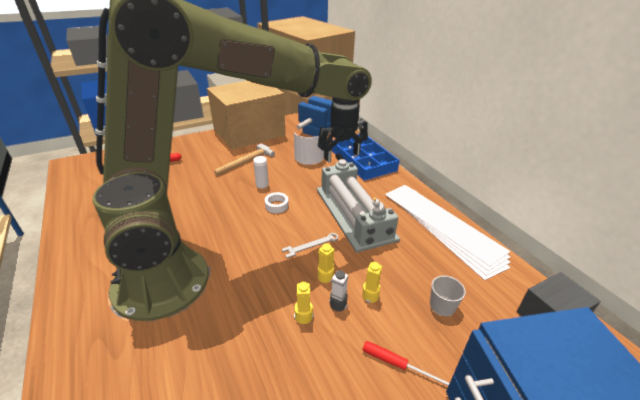

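Run:
```python
from h import *
s=V('side0'); c=V('scene0')
A=cv2.resize(s.p[225:345,280:440],None,fx=2.5,fy=2.5,interpolation=2)
B=cv2.resize(s.p[145:265,290:450],None,fx=2.5,fy=2.5,interpolation=2)
C=cv2.resize(c.p[105:225,210:370],None,fx=2.5,fy=2.5,interpolation=2)
D=cv2.resize(c.p[180:300,230:390],None,fx=2.5,fy=2.5,interpolation=2)
cv2.imwrite('pics/c1.png',np.vstack([np.hstack([A,B]),np.hstack([C,D])])[:,:,::-1])
for n,v,pts in (('side',s,[(340,276),(338,300),(326,250),(374,268),(304,290),(378,203),(378,215),(342,163)]),('scene',c,[(257,131),(264,192),(336,254),(240,150),(273,113),(279,148)])):
    for u,w in pts: print(n,u,w,v.w[w,u].round(0))
```

```text
side 340 276 [ 387. -286.  113.]
side 338 300 [ 380. -296.   38.]
side 326 250 [ 398. -195.  113.]
side 374 268 [ 471. -305.  117.]
side 304 290 [ 293. -286.  113.]
side 378 203 [ 595. -135.  156.]
side 378 215 [ 600. -136.  112.]
side 342 163 [642. 143. 123.]
scene 257 131 [ 385. -275.  115.]
scene 264 192 [ 592. -114.  162.]
scene 336 254 [648. 160. 125.]
scene 240 150 [ 476. -283.  114.]
scene 273 113 [ 292. -269.  112.]
scene 279 148 [ 408. -175.  115.]
```

View pics/c1.png

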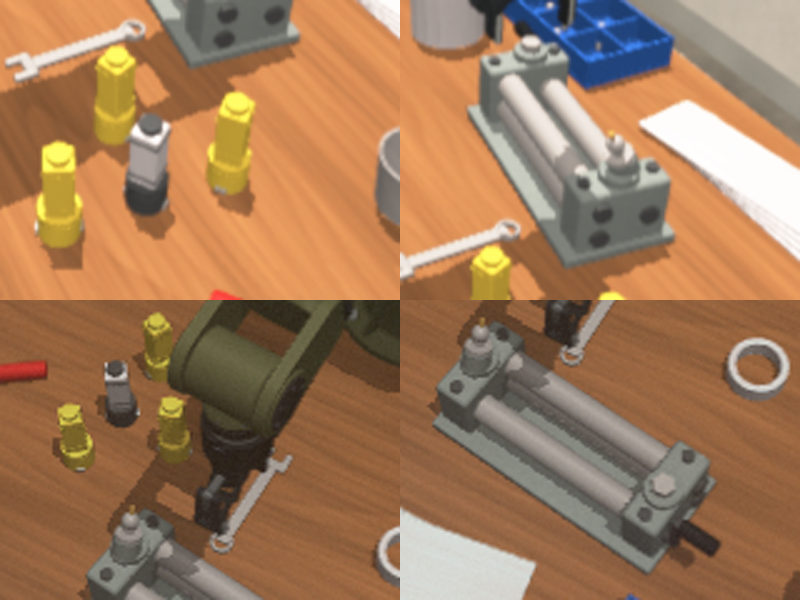

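Run:
```python
from h import *
w=V('wrist0'); print(w.T.round(2),w.K)
print(w.proj([[592,-125,160],[387,-283,110],[645,150,125]]))
o=observe(); print(R.from_quat(o['tool_rot']).as_matrix().round(3))
```

```text
[[ 1.0000e+00  0.0000e+00 -0.0000e+00  5.5143e+02]
 [ 0.0000e+00 -9.7000e-01 -2.6000e-01  6.4400e+01]
 [-0.0000e+00  2.6000e-01 -9.7000e-01  3.7326e+02]
 [ 0.0000e+00  0.0000e+00  0.0000e+00  1.0000e+00]] [[337.27730467   0.         314.04308525]
 [  0.         337.27730467 203.6676735 ]
 [  0.           0.           1.        ]]
[[367.48671656 371.72483204]
 [157.10062235 459.26664494]
 [456.79146328 -18.99774503]]
[[-0.     1.    -0.001]
 [ 1.     0.     0.   ]
 [ 0.    -0.001 -1.   ]]
```

View pics/wrist0.png

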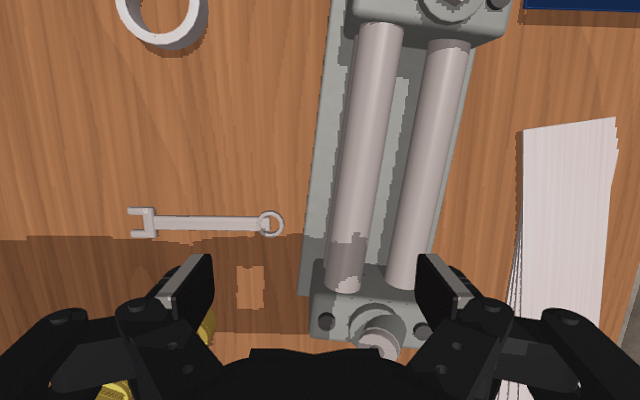

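Request:
{"api": "drive_tool", "payload": {
  "steps": [
    [-250,-60,-100,0,0,0,1],
    [-250,-60,-100,0,0,0,1],
    [-250,-60,-100,0,0,0,1],
    [-250,-60,-100,0,0,0,1],
    [-250,-60,-100,0,0,0,1],
    [-250,-60,-100,0,0,0,1],
    [-250,-60,-100,0,0,0,1],
    [-250,-60,-100,0,0,0,1],
    [-250,-60,-100,0,0,0,1],
    [-250,-60,-100,0,0,0,1]
  ]
}}

```text
time: 1.15
position: [490.3, -249.0, 330.9]
tool_rot: [0.707, 0.708, -0.0, -0.0]
contact_force: [-0.3, 1.2, -0.6]
gripper_width: 85.3
gripper_force: 0.0
```

Run:
```python
from h import *
o=observe(); print(o['time'],o['position'],o['joint_velocities'].round(3)); snap('wrist','wrist1'); snap('scene','scene1'); snap('side','side1')
w=V('wrist1'); print(w.proj([[592,-125,160],[387,-283,110]]))
I=w.p.copy(); cv2.imwrite('pics/w1b.png',cv2.resize(I[:,:,::-1],(800,500),interpolation=2))
```

```text
1.15 [ 490.25813965 -248.98683976  330.89710873] [-0.002 -0.    -0.004 -0.     0.001 -0.002]
[[430.91494721  43.39536711]
 [220.55483166 204.78004189]]
```

View pics/w1b.png

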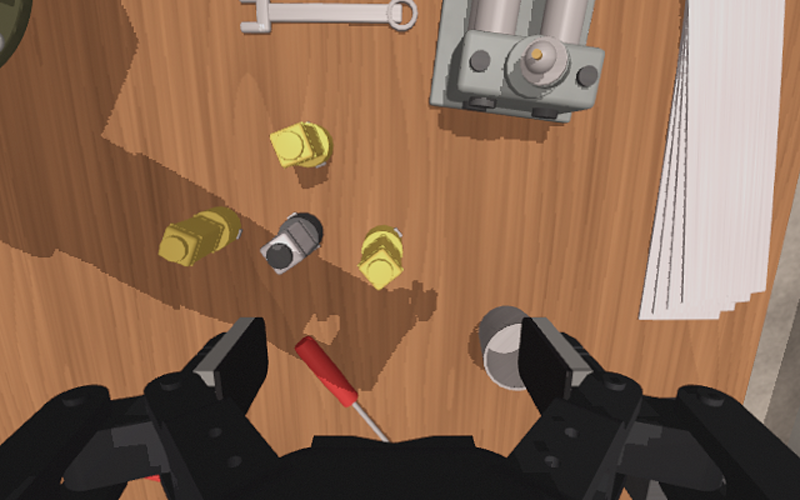

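```bash
cat > fit.py <<'E'
from h import *
from scipy.optimize import least_squares
def sdf(P,o,az,t):
    a=np.array([np.sin(t)*np.cos(az),np.sin(t)*np.sin(az),np.cos(t)]); q=P-o; z=q@a; r=np.linalg.norm(q-np.outer(z,a),axis=1)
    box=lambda z0,z1,R_: (lambda d1,d2: np.minimum(np.maximum(d1,d2),0)+np.hypot(np.maximum(d1,0),np.maximum(d2,0)))(np.abs(z-(z0+z1)/2)-(z1-z0)/2,r-R_)
    return np.min([box(0,8,17),box(5,20,6.5),np.hypot(z-25,r)-11,box(36,45.5,3)],axis=0)
def cloud(v,c,rad,zlo,zhi):
    W=v.w.reshape(-1,3); m=(np.hypot(W[:,0]-c[0],W[:,1]-c[1])<rad)&(W[:,2]>zlo)&(W[:,2]<zhi); return W[m]
def fitn(P,x0,free=True):
    f=lambda x: sdf(P,np.array([x[0],x[1],130+x[4]]),x[2],x[3]); 
    best=None
    for az in (2.4,3.14,3.9):
        r=least_squares(lambda x: np.r_[f(x),3*(x[3]-.4363)/.02,3*x[4]/1.5],[x0[0],x0[1],az,.4363,0],loss='soft_l1',f_scale=1.5)
        if best is None or r.cost<best.cost: best=r
    return best.x,np.median(abs(f(best.x)))
E
python3 - <<'E'
from fit import *
C=[]
for f in ('wrist1','scene1','side1','scene0','side0'):
    v=V(f); P=cloud(v,(597,-125),38,140,185); x,e=fitn(P,(600,-125)); print(f,len(P),x.round(3),round(e,2)); 
    P=cloud(v,(388,-281),30,102,110.5)
    Q=cloud(v,(388,-281),30,111,122)
    if len(P)>20:
        r=cv2.minAreaRect(P[:,:2].astype(np.float32)); print('  grip',len(P),r,P[:,2].mean(),'cap',len(Q),np.median(Q,0),(Q.max(0)+Q.min(0))/2)
E
```

```text
wrist1 827 [ 6.05325e+02 -1.25071e+02  3.20400e+00  4.31000e-01 -1.27000e-01] 0.38
  grip 329 ((391.2628173828125, -281.79998779296875), (30.247831344604492, 30.115131378173828), 33.23079299926758) 106.54712512465579 cap 353 [ 391.50347624 -280.96233929  115.22390316] [ 391.08221538 -281.93113352  114.21305921]
scene1 78 [ 6.03726e+02 -1.20083e+02  3.20100e+00  4.36000e-01  1.25700e+00] 0.94
  grip 33 ((391.3658142089844, -275.56396484375), (31.302722930908203, 27.184480667114258), 31.845277786254883) 106.11101337456151 cap 39 [ 390.04691145 -275.50518109  115.83602469] [ 387.02945206 -276.21837231  116.18545681]
side1 73 [ 6.04467e+02 -1.24052e+02  3.13400e+00  4.35000e-01  8.80000e-01] 0.78
  grip 70 ((387.7914733886719, -283.7853698730469), (29.009979248046875, 28.846263885498047), 33.17180252075195) 105.92280528877569 cap 67 [ 387.26952912 -283.64316236  114.18225239] [ 388.3241291  -281.49055568  114.94544965]
scene0 90 [ 6.04401e+02 -1.20136e+02  3.26700e+00  4.40000e-01  1.35200e+00] 0.95
  grip 35 ((390.1310119628906, -276.4105224609375), (32.401283264160156, 27.069183349609375), 32.470558166503906) 106.48795466154087 cap 34 [ 389.77734347 -277.15309339  114.96457311] [ 392.25978445 -278.4994694   115.97705961]
side0 68 [ 6.04738e+02 -1.22961e+02  3.28000e+00  4.34000e-01  6.22000e-01] 0.6
  grip 67 ((387.95965576171875, -283.38165283203125), (30.389541625976562, 29.99310874938965), 33.81261444091797) 105.75523414534848 cap 63 [ 388.02583292 -283.37930683  114.06983818] [ 388.72545721 -282.20658641  113.76677635]
```

Request:
{"api": "drive_tool", "payload": {
  "steps": [
    [-32,-99,50,0,0,-8,1],
    [-32,-99,100,0,0,-16,1],
    [-32,-99,151,0,0,-24,1],
    [-32,-99,151,0,0,-33,1],
    [-32,-99,151,0,0,-33,1],
    [-32,-99,151,0,0,-33,1],
    [-32,-99,151,0,0,-33,1]
  ]
}}

```text
time: 2.0
position: [392.5, -282.4, 182.7]
tool_rot: [0.479, 0.878, -0.0, 0.002]
contact_force: [-0.5, 0.4, -0.1]
gripper_width: 85.6
gripper_force: 0.0
```

Run:
```python
from fit import *
o=observe(); M=R.from_quat(o['tool_rot']).as_matrix();print(o['time'],o['position'],o['joint_velocities'].round(3),o['qpos'].round(2)); print(M.round(3)); snap('wrist','wrist2')
v=V('wrist2')
P=cloud(v,(391,-281),26,102,110.5); Q=cloud(v,(391,-281),30,111,122); r=cv2.minAreaRect(P[:,:2].astype(np.float32))
print(len(P),r,len(Q),(Q.max(0)+Q.min(0))/2)
c=np.r_[r[0],72.5]; print('shift tool', M.T@(c-o['position'])-[0,0,-19], 'yaw of tool y',np.degrees(np.arctan2(M[1,1],M[0,1])))
```

```text
2.0 [ 392.47069179 -282.42951156  182.7148614 ] [-0.001 -0.003  0.005 -0.001 -0.008 -0.018] [-0.7   0.2   1.77  0.    1.17 -1.27]
[[-0.542  0.84   0.003]
 [ 0.84   0.542 -0.002]
 [-0.003  0.001 -1.   ]]
861 ((390.613037109375, -281.8216247558594), (29.87689208984375, 30.450586318969727), 35.34900665283203) 993 [ 390.55809443 -281.71380354  114.3164637 ]
shift tool [  1.89089922  -1.35838999 129.20760118] yaw of tool y 32.820976868345035
```

Request:
{"api": "drive_tool", "payload": {
  "steps": [
    [1,-0.5,40,0,0,-1.5,1],
    [1,-0.5,80,0,0,-1.5,1],
    [1,-0.5,110,0,0,-1.5,1],
    [1,-0.5,127,0,0,-1.5,1],
    [1,-0.5,127,0,0,-1.5,1],
    [1,-0.5,127,0,0,-1.5,1]
  ]
}}

```text
time: 2.65
position: [391.0, -281.9, 54.7]
tool_rot: [0.466, 0.885, -0.0, 0.001]
contact_force: [1.0, -0.2, 1.1]
gripper_width: 85.5
gripper_force: 0.0
```

Request:
{"api": "drive_tool", "payload": {
  "steps": [
    [0,0,0,0,0,0,0.2],
    [0,0,0,0,0,0,0],
    [0,0,0,0,0,0,0],
    [0,0,0,0,0,0,0],
    [0,0,0,0,0,0,0],
    [0,0,0,0,0,0,0],
    [0,0,0,0,0,0,0],
    [0,0,0,0,0,0,0]
  ],
  "force": 100
}}

```text
time: 3.45
position: [390.2, -281.6, 53.9]
tool_rot: [0.466, 0.885, -0.0, 0.0]
contact_force: [-2.0, 0.7, 6.3]
gripper_width: 29.3
gripper_force: 97.3
```

Request:
{"api": "drive_tool", "payload": {
  "steps": [
    [0,0,-30,0,0,0,0],
    [0,0,-70,0,0,0,0],
    [0,0,-120,0,0,0,0],
    [0,0,-170,0,0,0,0],
    [0,0,-220,0,0,0,0],
    [0,0,-240,0,0,0,0],
    [0,0,-240,0,0,0,0],
    [0,0,-240,0,0,0,0]
  ]
}}

```text
time: 4.25
position: [389.7, -281.2, 292.0]
tool_rot: [0.466, 0.885, 0.0, -0.001]
contact_force: [-1.0, -0.2, -3.2]
gripper_width: 29.1
gripper_force: 98.4
```

```bash
cat > plan.py <<'E'
from fit import *
def plan(o, org, az, t, h, gx=0, gz=19):
    """shift/turn in tool axes to put the mouth at height h on nipple axis; mouth at tool (gx,0,-gz+72.5)"""
    a=np.array([np.sin(t)*np.cos(az),np.sin(t)*np.sin(az),np.cos(t)])
    M=R.from_quat(o['tool_rot']); z=M.as_matrix()[:,2]
    ax=np.cross(z,-a); rot=R.from_rotvec(ax/np.linalg.norm(ax)*np.arctan2(np.linalg.norm(ax),z@-a))
    N=rot*M; p=np.array(org)+a*h-N.apply([gx,0,72.5-gz])
    return M.inv().apply(p-o['position']), np.degrees((M.inv()*N).as_rotvec()), p, N
E
python3 - <<'E'
from plan import *
o=observe(); print(o['time'],o['position'],o['tool_rot'],o['contact_force'],o['gripper_force'],o['qpos'].round(2))
snap('wrist','wrist3'); snap('side','side3')
for h in (90,): 
    s,t,p,N=plan(o,(605.3,-125.1,130),3.20,.434,h); print(h,s.round(1),t.round(2),p,N.as_matrix().round(2))
cv2.imwrite('pics/w3b.png',cv2.resize(V('wrist3').p[:,:,::-1],(800,500),interpolation=2))
E
```

```text
4.25 [ 389.71898923 -281.20055182  292.03107839] [ 4.65643768e-01  8.84971935e-01  1.52923973e-04 -7.29679745e-04] [-0.96267072 -0.22596072 -3.22623795] 98.41665744781494 [-0.7   0.1   1.62 -0.    1.42 -1.3 ]
90 [ 37.7 214.5  31.8] [-21.31 -12.94   0.  ] [ 545.06067049 -128.62242579  260.19625838] [[-0.52  0.75  0.42]
 [ 0.83  0.56  0.02]
 [-0.22  0.36 -0.91]]
```

View pics/w3b.png

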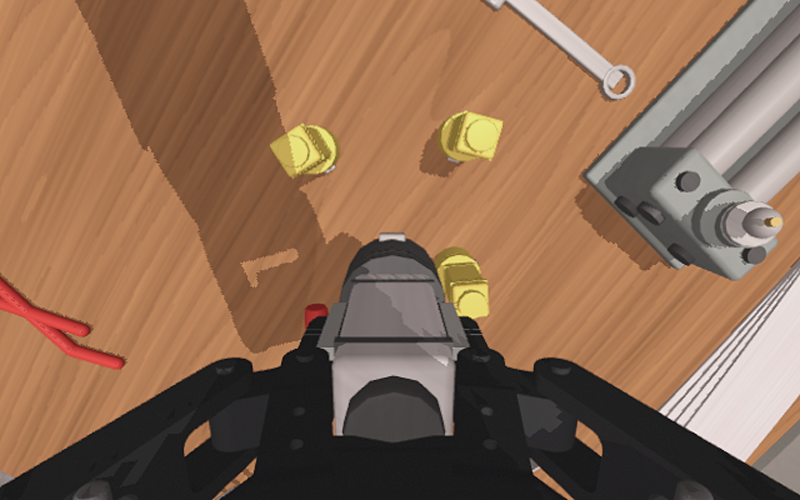

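```bash
cat > cfit.py <<'E'
from plan import *
def csdf(q):
    # q in coupler frame, origin mouth, z up
    x,y,z=q.T; r=np.hypot(x,y)
    comb=lambda *d:(lambda D: np.minimum(D.max(0),0)+np.linalg.norm(np.maximum(D,0),axis=0))(np.array(d))
    return np.min([comb(abs(x)-15,abs(y)-15,abs(z-72.5)-35),comb(r-22,abs(z-18.5)-18.5),comb(r-12,abs(z-111)-4)],axis=0)
def cfit(f,o):
    v=V(f); M=R.from_quat(o['tool_rot']); W=v.w.reshape(-1,3); W=W[~np.isnan(W[:,0])]
    T=M.inv().apply(W-o['position'])
    # tool-> nominal coupler frame: mouth at tool (0,0,53.5); coupler z=-tool z, x=tool x, y=-tool y
    q=(T-[0,0,53.5])*[1,-1,-1]
    m=(abs(q[:,0])<32)&(abs(q[:,1])<32)&(q[:,2]>-5)&(q[:,2]<125)&(abs(csdf(q))<8)&~((abs(q[:,1])>14.)&(q[:,2]>40)); q=q[m]
    f=lambda p: csdf(R.from_rotvec([p[3],p[4],0]).apply(q)-p[:3])
    r=least_squares(lambda p:np.r_[f(p),2*p[1]/.5],[0,0,0,0,0],loss='soft_l1',f_scale=1)
    return r.x,len(q),np.median(abs(f(r.x)))
E
python3 - <<'E'
from cfit import *
o=observe()
for f in('wrist3','side3'):
    x,n,e=cfit(f,o); print(f,x.round(3),n,e)
    v=V(f); P=cloud(v,(597,-125),38,140,185); x,e=fitn(P,(600,-125)); print(f,len(P),x.round(3),round(e,2))
E
```

```text
wrist3 [-0.779 -0.691  0.425 -0.006  0.001] 12757 0.306742882766061
wrist3 714 [ 6.05896e+02 -1.24680e+02  3.21700e+00  4.38000e-01 -2.50000e-02] 0.35
side3 [ 0.758 -0.644  0.781 -0.015 -0.001] 520 0.41533448068990175
side3 72 [ 6.04847e+02 -1.23490e+02  3.20400e+00  4.36000e-01  6.90000e-01] 0.79
```

Request:
{"api": "drive_tool", "payload": {
  "steps": [
    [8,40,6,0,0,0,0],
    [15,80,12,-5,-3,0,0],
    [22,120,18,-10,-6,0,0],
    [30,160,24,-15,-9,0,0],
    [35,195,29,-20,-12,0,0],
    [38,214,32,-21.3,-12.9,0,0],
    [38,214,32,-21.3,-12.9,0,0],
    [38,214,32,-21.3,-12.9,0,0],
    [38,214,32,-21.3,-12.9,0,0],
    [38,214,32,-21.3,-12.9,0,0]
  ]
}}

```text
time: 5.35
position: [544.6, -129.6, 261.2]
tool_rot: [0.455, 0.864, 0.111, 0.185]
contact_force: [-0.2, -0.0, -3.1]
gripper_width: 28.8
gripper_force: 98.8
```

```bash
cat > chk.py <<'E'
from cfit import *
import sys
def chk(tag,cams=('wrist','side','scene')):
    o=observe(); print(o['time'],o['position'].round(1),o['contact_force'].round(1),o['gripper_force'])
    for c in cams:
        snap(c,c+tag); v=V(c+tag); P=cloud(v,(599,-125),40,134,185)
        # drop points belonging to the coupler
        M=R.from_quat(o['tool_rot']); q=(M.inv().apply(P-o['position'])-[0,0,53.5])*[1,-1,-1]; P=P[csdf(q)>5]
        if len(P)>20: x,e=fitn(P,(605,-125)); print(c,'nip',len(P),x.round(3),round(e,2))
        x,n,e=cfit(c+tag,o); print(c,'coup',n,x.round(3),round(e,2))
    return o
E
python3 - <<'E'
from chk import *
o=chk('4')
s,t,p,N=plan(o,(605.6,-124.9,130),3.21,.436,50); print(s.round(1),t.round(2))
v=V('wrist4').p[:,:,::-1]; w=V('side4').p[120:280,270:470,::-1]
cv2.imwrite('pics/c4.png',np.hstack([cv2.resize(v,(480,300)),cv2.resize(w,(320,256),interpolation=2)] if 0 else [cv2.resize(v,(440,275)),cv2.resize(w,(344,275),interpolation=2)]))
E
```

```text
5.35 [ 544.6 -129.6  261.2] [-0.2 -0.  -3.1] 98.8070297241211
wrist nip 356 [ 6.06040e+02 -1.24503e+02  3.21600e+00  4.32000e-01  4.40000e-02] 0.37
wrist coup 12809 [-0.367 -0.457 -0.952 -0.007  0.003] 0.31
side nip 102 [ 6.04631e+02 -1.22875e+02  3.28400e+00  4.33000e-01  7.15000e-01] 0.74
side coup 356 [ 0.893 -0.948  0.631 -0.014  0.001] 0.55
scene nip 120 [ 6.04461e+02 -1.20062e+02  3.18500e+00  4.36000e-01  6.07000e-01] 1.05
scene coup 232 [ 3.921e+00 -6.860e-01  9.550e-01 -2.700e-02 -1.000e-03] 0.87
[ 0.6  0.5 41.3] [-0.24  0.19  0.  ]
```

View pics/c4.png

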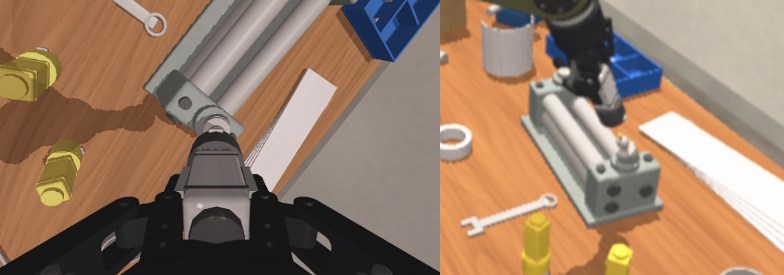

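Request:
{"api": "drive_tool", "payload": {
  "steps": [
    [1,0.3,10,-0.25,0.2,0,0],
    [1,0.3,25,-0.25,0.2,0,0],
    [1,0.3,38,-0.25,0.2,0,0],
    [1,0.3,38,-0.25,0.2,0,0],
    [1,0.3,38,-0.25,0.2,0,0],
    [1,0.3,38,-0.25,0.2,0,0]
  ],
  "force": 120
}}

```text
time: 6.1
position: [560.7, -127.0, 227.0]
tool_rot: [0.454, 0.864, 0.114, 0.184]
contact_force: [-0.7, -0.3, -2.9]
gripper_width: 28.8
gripper_force: 116.8
```

Run:
```python
from chk import *
o=chk('5',('wrist','side'))
s,t,p,N=plan(o,(605.8,-124.7,130),3.215,.436,30,-.5); s[1]-=.5; print(s.round(1),t.round(2))
v=V('wrist5').p[100:260,240:400,::-1]; w=V('side5').p[150:250,330:430,::-1]
cv2.imwrite('pics/c5.png',np.hstack([cv2.resize(v,(400,400),interpolation=2),cv2.resize(w,(400,400),interpolation=2)]))
```

```text
6.1 [ 560.7 -127.   227. ] [-0.7 -0.3 -2.9] 116.82003021240234
wrist nip 93 [ 6.06610e+02 -1.24541e+02  3.29600e+00  4.34000e-01 -2.56000e-01] 0.3
wrist coup 12806 [-0.402 -0.47  -0.987 -0.007  0.003] 0.31
side nip 79 [ 6.05211e+02 -1.24067e+02  3.05400e+00  4.30000e-01  2.12000e-01] 0.68
side coup 342 [ 1.21  -0.894 -0.078 -0.016  0.004] 0.58
[-0.3 -1.  23.6] [ 0.    0.11 -0.  ]
```

View pics/c5.png

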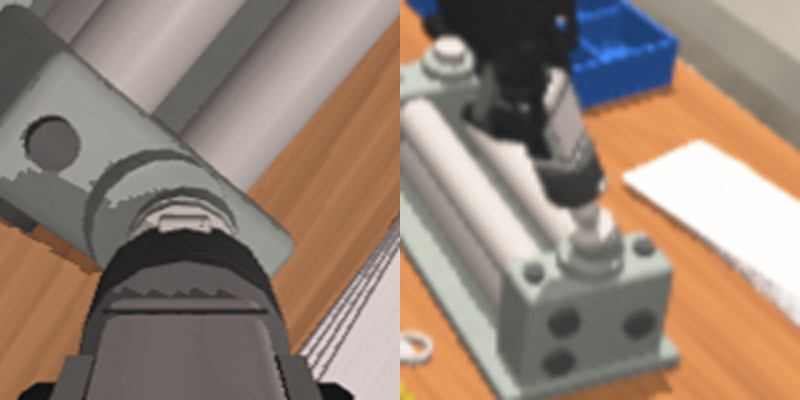

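Request:
{"api": "drive_tool", "payload": {
  "steps": [
    [0,-0.5,10,0,0.1,0,0],
    [-0.2,-0.7,18,0,0.1,0,0],
    [-0.2,-0.7,23,0,0.1,0,0],
    [-0.2,-0.7,23,0,0.1,0,0],
    [-0.2,-0.7,23,0,0.1,0,0]
  ]
}}

```text
time: 6.7
position: [569.9, -126.8, 205.5]
tool_rot: [0.454, 0.864, 0.114, 0.183]
contact_force: [0.6, 0.7, -1.8]
gripper_width: 28.9
gripper_force: 116.8
```

```bash
cat > near.py <<'E'
from chk import *
def near():
    o=observe(); s,t,p,N=plan(o,(605.8,-124.7,130),3.215,.436,8,-.5); s[1]-=.5
    M=R.from_quat(o['tool_rot']); print(o['time'],'to home',s.round(1),t.round(2),'F tool',M.inv().apply(o['contact_force']).round(1),o['gripper_force'],o['wrist_torque'].round(2))
    return o
E
python3 -c "
from near import *
o=near()"
```

```text
6.7 to home [-0.3 -0.1 22.1] [-0.02 -0.03 -0.  ] F tool [0.6 0.2 1.9] 116.83596611022949 [-0.    0.43  0.01]
```

Request:
{"api": "drive_tool", "payload": {
  "steps": [
    [0,0,3,0,0,0,0],
    [0,0,6,0,0,0,0],
    [0,0,9,0,0,0,0],
    [0,0,12,0,0,0,0],
    [0,0,14,0,0,0,0],
    [0,0,14,0,0,0,0]
  ]
}}

```text
time: 7.3
position: [575.6, -126.4, 192.1]
tool_rot: [0.454, 0.864, 0.114, 0.183]
contact_force: [1.8, -0.5, -4.5]
gripper_width: 29.2
gripper_force: 116.9
```

```bash
python3 -c "
from near import *
o=near()"
```

```text
7.3 to home [-0.5  0.3  7.6] [-0.06 -0.05 -0.  ] F tool [-0.4 -0.6  4.8] 116.9222903251648 [-0.32  0.21 -0.15]
```

Request:
{"api": "drive_tool", "payload": {
  "steps": [
    [-0.2,0.1,2,0,0,0,0],
    [-0.2,0.1,4,0,0,0,0],
    [-0.2,0.1,6,0,0,0,0],
    [-0.2,0.1,7,0,0,0,0],
    [-0.2,0.1,7,0,0,0,0],
    [-0.2,0.1,7,0,0,0,0]
  ]
}}

```text
time: 7.9
position: [578.9, -126.4, 187.1]
tool_rot: [0.454, 0.864, 0.114, 0.184]
contact_force: [-5.4, -0.2, 4.9]
gripper_width: 28.8
gripper_force: 117.6
```

```bash
python3 -c "
from near import *
o=near()"
```

```text
7.9 to home [ 0.1 -0.4  1.6] [0.01 0.01 0.  ] F tool [ 1.6 -2.4 -6.7] 117.59328246116638 [-0.04  0.64  0.04]
```

Request:
{"api": "drive_tool", "payload": {
  "steps": [
    [0,0,1,0,0,0,0],
    [0,0,2,0,0,0,0],
    [0,0,2,0,0,0,0],
    [0,0,2,0,0,0,0]
  ]
}}

```text
time: 8.3
position: [580.1, -126.6, 186.9]
tool_rot: [0.454, 0.864, 0.114, 0.185]
contact_force: [-14.4, -0.0, 18.5]
gripper_width: 28.8
gripper_force: 120.8
```

```bash
python3 -c "
from near import *
o=near()"
```

```text
8.3 to home [ 0.8 -1.1  1. ] [ 0.08  0.12 -0.  ] F tool [  3.5  -4.  -22.8] 120.75546026229858 [0.22 1.22 0.15]
```

Request:
{"api": "drive_tool", "payload": {
  "steps": [
    [0.3,-0.4,0.5,0,0,0,0],
    [0.5,-0.6,1,0,0,0,0],
    [0.5,-0.6,1,0,0,0,0],
    [0.5,-0.6,1,0,0,0,0],
    [0.5,-0.6,1,0,0,0,0]
  ]
}}

```text
time: 8.8
position: [580.1, -126.6, 186.8]
tool_rot: [0.454, 0.864, 0.115, 0.186]
contact_force: [-19.8, 0.2, 28.3]
gripper_width: 28.9
gripper_force: 121.8
```

Run:
```python
from near import *
o=near()
for c in ('wrist','side'):
    snap(c,c+'9'); x,n,e=cfit(c+'9',o); print(c,x.round(3),n,round(e,2))
    if c=='wrist':
        a=R.from_quat(o['tool_rot']); m=o['position']+a.apply([x[0],-x[1],53.5-x[2]]); print('mouth',m.round(1))
        an=np.array([np.sin(.436)*np.cos(3.215),np.sin(.436)*np.sin(3.215),np.cos(.436)]); q=m-[605.8,-124.7,130]; print('h',q@an,'lat',q-(q@an)*an)
w=V('side9').p[150:250,330:430,::-1]; v=V('wrist9').p[100:260,240:400,::-1]
cv2.imwrite('pics/c9.png',np.hstack([cv2.resize(v,(400,400),interpolation=2),cv2.resize(w,(400,400),interpolation=2)]))
```

```text
8.8 to home [ 0.8 -1.   0.9] [ 0.15  0.19 -0.  ] F tool [  4.4  -4.2 -34. ] 121.75145745277405 [0.47 1.46 0.23]
wrist [-0.118 -0.445 -0.904 -0.007  0.007] 12868 0.31
mouth [ 603.6 -124.8  137.7]
h 7.955184869668858 lat [1.11249334 0.09839855 0.52028055]
side [ 1.388 -0.732  0.468 -0.017  0.008] 308 0.62
```

View pics/c9.png

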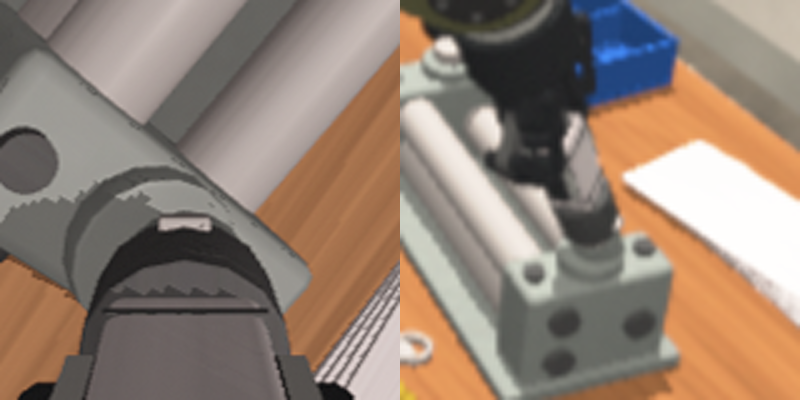

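The coupler is seated on the flange: the mouth measures about 8.0 mm on the nipple and about 1 mm off its axis. It meets a stiff stop at about 35 N, the grip holds, and it hasn't slipped. I'm handing it in.

```bash
python3 -c "
from bench import *
print(finish_job())"
```

```text
the job is handed in; nothing more can be done
None
```

I handed the job in with the coupler still gripped and pressed fully home on the tilted nipple: by camera and arm pose its mouth was about 8.0 mm up the nipple and 1 mm off its axis. The hand-in gave no verdict back, and the valve pin and jaw positions could not be read directly.

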